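# Square up and key a leaning row of spacer plates

## Robot

A 7-joint arm with a two-finger parallel gripper is mounted at the origin on a cart in front of the work surface, level with it; the furniture and walls round the work are solid. World frame = base frame: x ahead of the robot, y to its left, z up, the work surface at z = 0. Lengths are in m, angles in degrees, forces in N, time in s.
With the tool pointing down it reaches from about 0.4 to 0.9 m from the base axis. Payload 5.5 kg.
Tool frame: the origin (TCP) lies midway between the tips of the shut fingers; the grasp point (between the pads) lies 19 mm behind it; z points along the fingers, y is the line along which they close (so a half turn about z gives the same grasp; the last joint's range is limited). The gripper opens to 92 mm and grips with 3 to 60 N. Pads are 19 mm wide; open, the fingers measure 130 mm over their backs; the gripper's body (75 mm by 190 mm) begins 47 mm behind the grasp point.
Start: joints at [-52.414, 28.699, -24.465, 88.831, 12.651, 65.22, -12.049], TCP at [0.249, 0.601, 0.227] pointing down, gripper open.
Joint ranges: [-164.97, 164.97], [-17.58, 116.51], [-87.97, 89.64], [11.32, 138.91], [-80.73, 260.73], [10.89, 115.49], [-147.41, 147.41]. Speed limits (degrees/s): [147.25, 147.25, 180, 180, 180, 180, 180].

## Interface

Orientations are given as [roll, pitch, yaw] about the fixed x, y, z axes, in that order (R = Rz(yaw) Ry(pitch) Rx(roll)).
In Python, from cell import arm, camera, calibration, job gives the robot as it stands.
- The arm moves only by the shell command python3 -m crank 'ROWS' [OPENING] [FORCE]. ROWS is JSON, a list that holds one entry, the list of rows, each a list of 6 numbers: the shift along the world's x, y, z normalised to -1 to 1, where 1 is 500 mm, then the turn, a rotation vector about the world's x, y, z normalised to -1 to 1, where 1 is 8 degrees. A call has 1 to 20 rows; each row shifts and turns the commanded pose from where the row before left it; what a row does not reach is not made up. A row lasts 1/10 s, in which the tool goes at most 50 mm and 8.59 degrees, less where a joint would pass 70% of its speed; a pose out of reach is approached as far as the arm can. A call with a number of a shift or a turn outside -1 to 1 is refused whole. A call with a gripper value outside its range is refused whole. OPENING is the opening, from 0 (shut) to 1 (fully open), set as the call begins (- or left out, the last holds). The fingers move at their own pace and stop on an object; FORCE is the grip in N (left out, the last holds). Time passes only in rows, so rows that do not move let the fingers close. It gives the time, the measured TCP pose, the force, the opening and the grip force at its end, in the units of the state.
- arm.observe(): the state, without advancing time (a new reading comes with each control period).
- camera(name): name is "side" or "top" or "wrist"; returns (picture, depth): 400x640x3 uint8, red, green, blue; 400x640 float32, m along the optical axis (not along the pixel's ray), 0 where there is no reading.
- calibration(name): a dict with "camera_matrix" (3x3 intrinsics, pixels), "R" (3x3) and "t" (3): a world point X has camera coordinates R X + t. Camera axes: x right, y down, z forward; pixel columns grow to the right and rows downward; lengths in m; the calibration is good to about 2 mm. A picture is of the moment at which its call begins: read the wrist's pose just before it. calibration takes no time and is no camera call; for the wrist camera it gives the pose at the moment of the call.
- job.sign_off(): hands the job in; it is judged then, once.
The state is a dict: "clock": time; "q": joint angles; "qd": joint speeds; "joint_efforts": joint torques, N m; "tool_pos": TCP position; "orientation": TCP orientation; "force": force on the tool from outside, world axes, zero at the start; "wrist_torque": the same for the moment, N m; "finger_gap": finger opening in m; "grip_force": force on a finger pad.
Only numpy, scipy, OpenCV 4.12 (cv2) and the standard library are available. Lean on these libraries where they do the work, as an engineer would, in place of code of your own. Each camera call takes 0.05 s, during which the arm holds its last target. There are 200 camera calls.

## Task

The five spacer plates in the grey setting nest have slumped against the backstop. Push the sliding follower up until the plates stand upright and packed against the backstop, then square them flush against the nest's side rail, and then lower the brass key into the lined-up notches, fully down and reaching through the backstop's and the follower's notches too. Do not drop the key, and leave everything else on the bench where it is.

Things in the scene. Friction and masses are not known exactly. Their poses are not given: they have to be found in the camera images.
- nest: Fixed grey setting nest. Origin on the table. Base 88 x 176 mm, 10 mm high, from x = -50 to +38 mm and y = -124 to +52 mm. The plates stand on it (floor z = 10 mm) in a row along its y axis, between a fixed dark backstop at +y and a sliding dark follower at -y; a side rail runs along the row at +x; the -x side is open, with no wall. Position and yaw vary.
- rail_face (a point): middle of the side rail's face, the datum for squaring (nest x = +25 mm, y = +7 mm, z = 30 mm); the rail is 11 mm thick, its top at nest z = 50 mm
- backstop_face (a point): middle of the backstop's face (nest x = 0, y = +30 mm, z = 40 mm); the backstop spans nest x = -14 to +25 mm, is 12 mm thick with two short buttresses behind it, its top at z = 72 mm
- key_seat (a point): where the middle of the key's underside belongs when seated: nest x = 0, y = +6.5 mm, z = 58 mm (bottom of the plates' notches when the row is upright and square)
- follower_face (a point): middle of the follower's face towards the plates, 30 mm above the nest's floor. The follower is an upright 39 mm wide (nest x = -14 to +25 mm), 12 mm thick, top at nest z = 72 mm, on a foot 13 mm high that reaches 32 mm farther back (-y). Push the upright's back above the foot, e.g. with shut fingers; it cannot tip.
- follower (a joint): how far the follower has slid towards the backstop, m: 0 = its face is 100 mm from the backstop's face; 0.055 = row of five plates packed upright with no gaps. Starts at 0 to 0.024. Slides with about 2.5 N friction and stays where it is left; no spring.
- plate_1: loose silver metal spacer plate 1 of 5 (1 nearest the backstop): 50 mm wide (x), 9 mm thick (y), 60 mm high (z), 90 g; top edge has a 15 mm wide, 12 mm deep notch in its middle; origin at the middle of the bottom. It starts leaning 20 degrees towards the backstop, foot slid out to -y, 3 to 13 mm short of the side rail (nest x = -3 to -13 mm). Upright and flush, it has nest x = 0 and z = 10 mm.
- plate_2: loose silver metal spacer plate 2 of 5 (1 nearest the backstop): 50 mm wide (x), 9 mm thick (y), 60 mm high (z), 90 g; top edge has a 15 mm wide, 12 mm deep notch in its middle; origin at the middle of the bottom. It starts leaning 20 degrees towards the backstop, foot slid out to -y, 3 to 13 mm short of the side rail (nest x = -3 to -13 mm). Upright and flush, it has nest x = 0 and z = 10 mm.
- plate_3: loose dark metal spacer plate 3 of 5 (1 nearest the backstop): 50 mm wide (x), 9 mm thick (y), 60 mm high (z), 90 g; top edge has a 15 mm wide, 12 mm deep notch in its middle; origin at the middle of the bottom. It starts leaning 20 degrees towards the backstop, foot slid out to -y, 3 to 13 mm short of the side rail (nest x = -3 to -13 mm). Upright and flush, it has nest x = 0 and z = 10 mm.
- plate_4: loose silver metal spacer plate 4 of 5 (1 nearest the backstop): 50 mm wide (x), 9 mm thick (y), 60 mm high (z), 90 g; top edge has a 15 mm wide, 12 mm deep notch in its middle; origin at the middle of the bottom. It starts leaning 20 degrees towards the backstop, foot slid out to -y, 3 to 13 mm short of the side rail (nest x = -3 to -13 mm). Upright and flush, it has nest x = 0 and z = 10 mm.
- plate_5: loose silver metal spacer plate 5 of 5 (1 nearest the backstop): 50 mm wide (x), 9 mm thick (y), 60 mm high (z), 90 g; top edge has a 15 mm wide, 12 mm deep notch in its middle; origin at the middle of the bottom. It starts leaning 20 degrees towards the backstop, foot slid out to -y, 3 to 13 mm short of the side rail (nest x = -3 to -13 mm). Upright and flush, it has nest x = 0 and z = 10 mm.
- key: loose key standing on the table, 130 g: brass bar 95 mm long (y), 12 mm wide (x), 16 mm high, lowest 5 mm narrowed to 9 mm; on top at the middle a dark ribbed grip block 40 mm long, 14 mm wide, 15 to 36 mm above the underside. Origin: middle of the underside. Either way round it fits the 15 mm wide notches of plates, backstop and follower; the upright plates' tops are at z = 70 mm.
- oiler: bystander: white oil bottle with red spout, 130 mm tall; leave it alone
- vial: bystander: yellow vial with blue cap, 64 mm tall; leave it alone
- carton: bystander: small brown carton, 66 x 51 x 45 mm; leave it alone
- micrometer: bystander: white micrometer lying flat, 124 mm long; leave it alone
- hex_key: bystander: dark hex key lying flat, 93 mm long; leave it alone
- driver: bystander: screwdriver with orange handle, 170 mm long; leave it alone
- tape: bystander: roll of tan masking tape lying flat, 90 mm across; leave it alone
There are look-alikes about, which are no part of the job. Of the things that look like the nest, the larger one is meant.

How it is judged:
By the outcome, as a careful person would: the job done as asked, in the order asked, and still so for the second after the job is handed in, with the robot touching nothing.
It also fails if it takes over 72 s, if anything falls off the work surface, if the arm or the gripper's body presses on something with over 40 N, if the wrist force passes 120 N, or if a joint passes its speed limit or range.

## Working session

There is one attempt and no reset: what is moved stays moved. The work goes in short steps, Python scripts to look and compute and a shell command to move; the robot and the scene stay as the last step left them, time stands still between calls to the robot, and variables do not carry over. Pictures are saved under pics/ and viewed, at most 11 in all, crops included, and the job is handed in when it is done.

```bash
mkdir -p pics; ls
cat > h.py <<'E'
import numpy as np,cv2
from cell import arm,camera,calibration,job
def shot(n,f,crop=None,s=1):
    c=calibration(n);p,d=camera(n);np.savez('pics/'+f+'.npz',p=p,d=d,K=c['camera_matrix'],R=c['R'],t=c['t'])
    save(f,f,crop,s)
def save(src,f,crop=None,s=1):
    p=np.load('pics/'+src+'.npz')['p']
    if crop: p=p[crop[1]:crop[3],crop[0]:crop[2]]
    cv2.imwrite('pics/'+f+'.png',cv2.resize(p[:,:,::-1],None,fx=s,fy=s,interpolation=cv2.INTER_CUBIC))
def w(f,u,v,z=None):
    a=np.load('pics/'+f+'.npz');K,R,t=a['K'],np.array(a['R']),np.array(a['t'])
    r=np.linalg.inv(K)@[u,v,1.]
    if z is None: k=a['d'][int(v),int(u)]; return R.T@(r*k-t)
    o=-R.T@t;dd=R.T@r;return o+dd*(z-o[2])/dd[2]
def cloud(f):
    a=np.load('pics/'+f+'.npz');d=a['d'];v,u=np.mgrid[:d.shape[0],:d.shape[1]]
    P=np.stack([u,v,np.ones_like(u)],-1)@np.linalg.inv(a['K']).T*d[...,None]
    return (P-a['t'])@np.array(a['R'])
E
python3 - <<'E'
from h import *
s=arm.observe();print(s)
shot('top','t0');shot('side','s0')
E
```

```text
pics
{'clock': 0.0, 'q': array([-52.4154194 ,  28.75287543, -24.45299998,  88.89029057,
        12.65045088,  65.21973203, -12.04956808]), 'qd': array([ 0.07284154, -0.02354416,  0.02755583,  0.02265985, -0.02984735,
       -0.02004113, -0.00459864]), 'joint_efforts': array([-1.07909746e-03, -5.66582930e+01, -5.81653118e+00, -2.79126191e+01,
       -6.84230682e-02,  3.05936707e-02,  1.72346322e-04]), 'tool_pos': array([0.24856831, 0.59984866, 0.22569661]), 'orientation': array([-1.79890431e+02, -3.95963257e-03,  1.57497808e+02]), 'force': array([-0.4785907 , -0.16217633, -0.62382603]), 'wrist_torque': array([-0.00553222,  0.00536414,  0.03742916]), 'grip_force': 0.0, 'finger_gap': 0.09165473736270213}
```

View pics/t0.png

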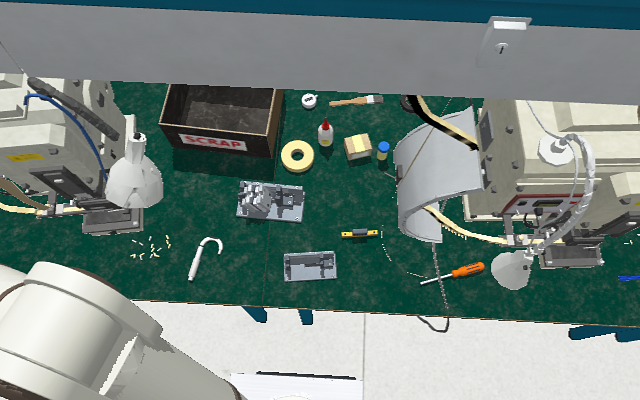

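View pics/s0.png

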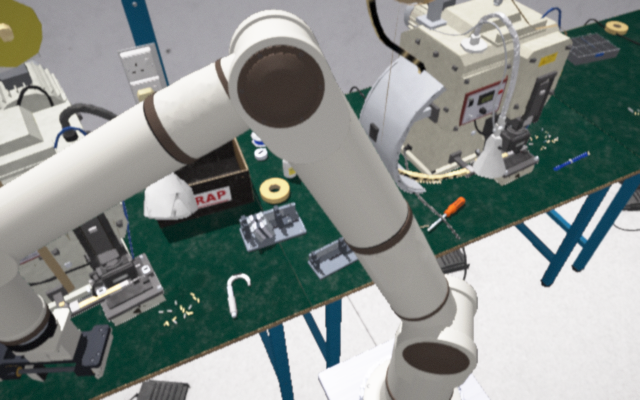

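Run:
```python
from h import *
save('t0','c0',(225,165,395,290),4.5)
for p in [(270,201),(310,266),(360,233),(348,233),(372,232),(238,217),(300,222),(302,186),(243,181),(320,130),(297,155),(358,148),(383,150),(455,272),(205,258)]: print(p,w('t0',*p).round(3))
```

```text
(270, 201) [0.583 0.1   0.023]
(310, 266) [ 0.416 -0.017  0.011]
(360, 233) [ 0.505 -0.141  0.028]
(348, 233) [ 0.507 -0.111  0.018]
(372, 232) [ 0.514 -0.174  0.014]
(238, 217) [0.54  0.184 0.001]
(300, 222) [0.534 0.017 0.004]
(302, 186) [ 0.64   0.02  -0.003]
(243, 181) [0.625 0.173 0.051]
(320, 130) [ 0.777 -0.023  0.07 ]
(297, 155) [ 0.734  0.04  -0.004]
(358, 148) [ 0.738 -0.128  0.051]
(383, 150) [ 0.728 -0.194  0.067]
(455, 272) [ 0.417 -0.385  0.023]
(205, 258) [0.424 0.257 0.002]
```

View pics/c0.png

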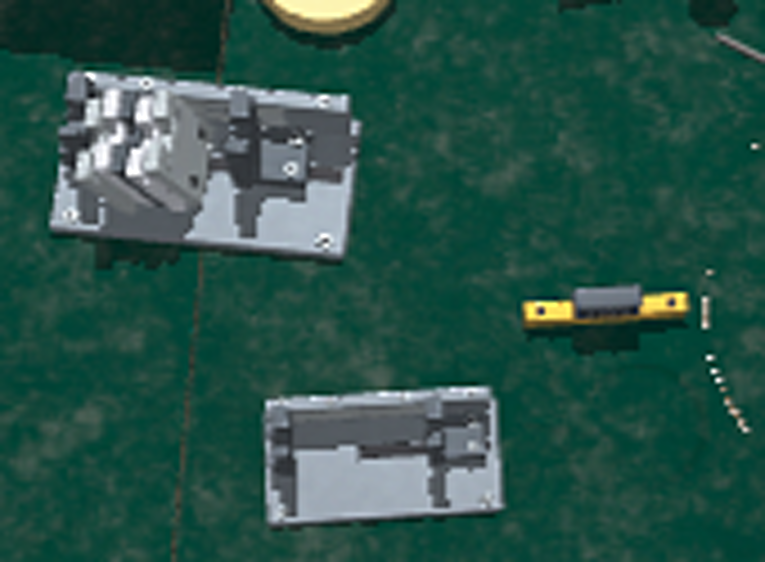

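Nest candidates: the larger grey nest with plates at (270,201), and a smaller empty look-alike at (310,266), so I'm choosing (270,201). The only brass bar with a dark grip is at (360,233), and that's the key. The crop confirms both. I'll approach for a close wrist view.

```bash
python3 -m crank '[[[0,0,0.09,0,0,0],[0,0,0.09,0,0,0],[0,0,0.09,0,0,0],[0.045,-0.088,0,0,0,0.216],[0.045,-0.088,0,0,0,0.216],[0.045,-0.088,0,0,0,0.216],[0.045,-0.088,0,0,0,0.216],[0.045,-0.088,0,0,0,0.216],[0.045,-0.088,0,0,0,0.216],[0.045,-0.088,0,0,0,0.216],[0.045,-0.088,0,0,0,0.216],[0.045,-0.088,0,0,0,0.216],[0.045,-0.088,0,0,0,0.216],[0.045,-0.088,0,0,0,0.216],[0.045,-0.088,0,0,0,0.216],[0.045,-0.088,0,0,0,0.216],[0,0,0,0,0,0]]]' 0
python3 - <<'E'
from h import *
s=arm.observe();print(s['tool_pos'],s['orientation'],s['clock'])
shot('wrist','w1',None,1.25)
E
```

```text
clock: 1.8
tool_pos: [0.543, 0.0196, 0.3608]
orientation: [-179.8, -0.0, 179.3]
force: [-0.7, 0.8, -0.7]
finger_gap: 0.0003
grip_force: 0.0
[0.54302685 0.01959399 0.36082749] [-1.79763732e+02 -2.18520552e-02  1.79321307e+02] 1.8
```

View pics/w1.png

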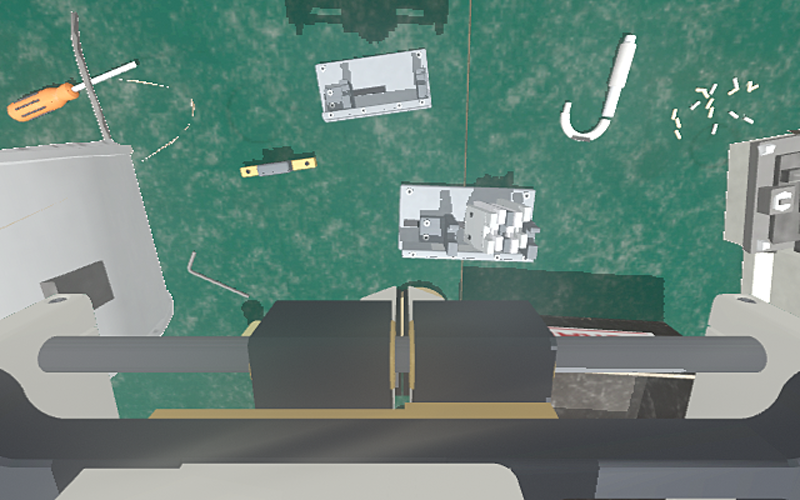

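The nest shows the follower foot at (428,230), its upright at (445,215), and the plates leaning to the right at (500,225). The key is at (278,167). Next I fit their poses from depth.

```bash
cat >> h.py <<'E'
def rect(P):
    (c,s,a)=cv2.minAreaRect((P[:,:2]*1000).astype(np.float32));
    if s[0]>s[1]: s=(s[1],s[0]);a=a-90   # a: angle of short side wrt x
    return np.array(c)/1000,s,(a+90)%180-90
E
python3 - <<'E'
from h import *
f='w1';C=cloud(f)
p=np.load('pics/w1.npz')['p'].astype(int)
# table bias
print('table z',np.median(C[100:130,360:400,2]), C[165:172,205:212,2].mean())
reg=C[135:225,305:440].reshape(-1,3);col=p[135:225,305:440].reshape(-1,3)
grey=(abs(col[:,0]-col[:,1])<25)&(reg[:,2]>0.006)
print('nest',rect(reg[grey]),grey.sum())
fl=grey&(reg[:,2]<0.014);print('floor',rect(reg[fl]))
top=reg[(reg[:,2]>0.066)&(reg[:,2]<0.076)]
for z in (0.0,):
  for u,v in [(320,147),(428,151),(320,208)]: print(w(f,u,v,0.01))
R=C[110:155,180:265].reshape(-1,3);k=p[110:155,180:265].reshape(-1,3)
b=(k[:,0]-k[:,2]>50)
print('key',rect(R[b]),np.percentile(R[b,2],[5,50,95]),b.sum())
save('w1','c1',(300,135,450,220),5.3)
E
```

```text
table z 0.002341783431492636 0.002415152492710244
nest (array([0.55010095, 0.10238285]), (154.89076232910156, 175.10797119140625), -2.7577896118164062) 6317
floor (array([0.58355621, 0.10077808]), (87.72924041748047, 175.13409423828125), -2.698760986328125)
[0.53532268 0.01533665 0.01      ]
[0.54363719 0.18993709 0.01      ]
[0.63907236 0.01404587 0.01      ]
key (array([ 0.5004584 , -0.08459167]), (19.081209182739258, 218.7678680419922), 11.870685577392578) [0.01222863 0.01621133 0.01821779] 246
```

View pics/c1.png

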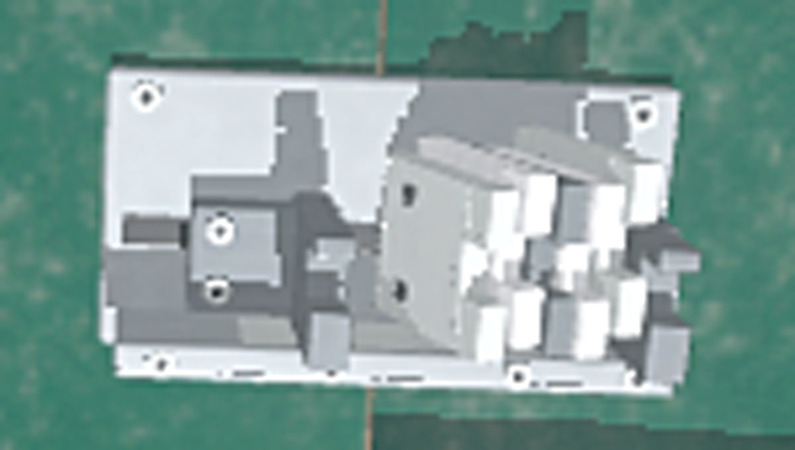

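```bash
cat >> h.py <<'E'
O=np.array([0.5913,0.1365]);a_=np.radians(-2.72)
Rn=np.array([[np.cos(a_),-np.sin(a_)],[np.sin(a_),np.cos(a_)]])
def nest(P): Q=np.array(P,float).copy();Q[...,:2]=(Q[...,:2]-O)@Rn;return Q
def wld(x,y): return O+Rn@np.array([x,y])
E
python3 - <<'E'
from h import *
C=cloud('w1');N=nest(C)[135:225,305:440].reshape(-1,3)*1000
for lo,hi in [(45,56),(66,80)]:
    M=N[(N[:,2]>lo)&(N[:,2]<hi)]
    print(lo,np.histogram(M[:,1],np.arange(-130,60,6)))
U=N[(N[:,2]>68)&(N[:,2]<80)&(N[:,1]<-20)];print('foll top',U.min(0),U.max(0))
F=N[(N[:,2]>20)&(N[:,2]<30)&(N[:,1]<-60)];print('foot',F.min(0),F.max(0),len(F))
p=np.load('pics/w1.npz')['p'].astype(int)
m=((p[...,0]-p[...,2])>50).astype(np.uint8);m[:,:190]=0;m[:,258:]=0;m[:115]=0;m[150:]=0
n,l,st,ce=cv2.connectedComponentsWithStats(m);print(st,ce)
m=m>0
for i in range(1,n):
    if st[i,4]<15:l[l==i]=0
R=C[l>0];R=R[R[:,2]>0.015];print('key',rect(R))
x0,y0=ce[np.argsort(-st[1:,4])[:2]+1];print(w('w1',*x0,0.016),w('w1',*y0,0.016))
G=C[120:148,200:250].reshape(-1,3);G=G[G[:,2]>0.033];print('grip',rect(G),len(G))
E
```

```text
45 (array([  0,   0,  27,  28,  28,  24,  28,  31,  29,  28,  48,  15,  12,
        21,  30,  30,  26, 141,  47,  52,  26,  40,  47,  36,  57,  34,
        56,  21,  14,   4,   0]), array([-130, -124, -118, -112, -106, -100,  -94,  -88,  -82,  -76,  -70,
        -64,  -58,  -52,  -46,  -40,  -34,  -28,  -22,  -16,  -10,   -4,
          2,    8,   14,   20,   26,   32,   38,   44,   50,   56]))
66 (array([ 0,  0,  0,  0,  0,  0,  0,  0,  0,  0, 17, 68, 56,  0,  0,  0,  0,
        0, 35, 83, 88, 80, 91, 85, 80, 95, 86, 69, 37,  0,  0]), array([-130, -124, -118, -112, -106, -100,  -94,  -88,  -82,  -76,  -70,
        -64,  -58,  -52,  -46,  -40,  -34,  -28,  -22,  -16,  -10,   -4,
          2,    8,   14,   20,   26,   32,   38,   44,   50,   56]))
foll top [-13.85143082 -64.76470545  68.34307105] [ 24.53944277 -52.7112428   74.20052138]
foot [ -13.78703765 -117.6405419    20.00902799] [ 25.92852972 -60.21828531  29.75723603] 477
[[     0      0    640    400 255754]
 [   233    126     20     10    148]
 [   192    132     15     10     98]] [[319.59070826 199.56401073]
 [242.50675676 130.54054054]
 [199.05102041 136.59183673]]
key (array([ 0.49943146, -0.08125991]), (18.44200325012207, 211.8242950439453), 11.870685577392578)
[ 0.50741428 -0.10624718  0.016     ] [ 0.516067   -0.17588901  0.016     ]
grip (array([ 0.4962341, -0.0681473]), (16.779048919677734, 184.9188995361328), 12.11849594116211) 241
```

```bash
python3 -m crank '[[[0.0139,0.0019,-0.0917,0,0,-0.036],[0.0139,0.0019,-0.0917,0,0,-0.036],[0.0139,0.0019,-0.0917,0,0,-0.036],[0.0139,0.0019,-0.0917,0,0,-0.036],[0.0139,0.0019,-0.0917,0,0,-0.036],[0.0139,0.0019,-0.0917,0,0,-0.036],[0.0139,0.0019,-0.0917,0,0,-0.036],[0,0,0,0,0,0]]]' 0
python3 -m crank '[[[0.00095,0.02,0,0,0,0],[0.00095,0.02,0,0,0,0],[0.00048,0.01,0,0,0,0],[0.00048,0.01,0,0,0,0],[0.00048,0.01,0,0,0,0],[0,0,0,0,0,0]]]'
python3 - <<'E'
from h import *
s=arm.observe();print(nest(s['tool_pos'])*1000)
E
```

```text
clock: 2.65
tool_pos: [0.5831, 0.0368, 0.0328]
orientation: [-180.0, -0.9, 178.1]
force: [-2.3, 0.1, -1.0]
finger_gap: 0.0006
grip_force: 0.0
clock: 3.25
tool_pos: [0.593, 0.0706, 0.0425]
orientation: [180.0, 0.2, 178.0]
force: [0.2, -1.2, -0.0]
finger_gap: 0.0006
grip_force: 0.6
[  4.85998654 -65.787676    42.53682347]
```

```bash
cat >> h.py <<'E'
def foll(f):
    N=nest(cloud(f)).reshape(-1,3)*1000
    U=N[(N[:,2]>69)&(N[:,2]<76)&(N[:,1]<60)&(N[:,1]>-90)&(N[:,0]>-30)&(N[:,0]<28)]
    print(np.histogram(U[:,1],np.arange(-90,63,3)))
E
python3 - <<'E'
from h import *
shot('top','t2',(225,165,325,240),7);foll('t2');shot('wrist','w2');foll('w2')
E
```

```text
(array([0, 0, 0, 0, 0, 0, 0, 0, 0, 0, 0, 0, 0, 0, 0, 0, 0, 0, 0, 0, 0, 0,
       0, 0, 0, 0, 0, 0, 0, 0, 0, 0, 0, 0, 0, 0, 0, 0, 0, 0, 0, 0, 0, 0,
       0, 0, 0, 0, 0, 0]), array([-90, -87, -84, -81, -78, -75, -72, -69, -66, -63, -60, -57, -54,
       -51, -48, -45, -42, -39, -36, -33, -30, -27, -24, -21, -18, -15,
       -12,  -9,  -6,  -3,   0,   3,   6,   9,  12,  15,  18,  21,  24,
        27,  30,  33,  36,  39,  42,  45,  48,  51,  54,  57,  60]))
(array([  0,   0,   0,   0,   0,   0,  11,  52,  50,   0,   0,   0,   0,
         6,  37,  30,  31,  24,   0,   0,   0,   0,   0,   0, 107,  72,
         3,  67, 107,   7,  44, 125,  10,  22, 139,  23,   6, 134,  30,
        38, 276, 205, 205, 161,   3,   0,   0,   0,   0,   0]), array([-90, -87, -84, -81, -78, -75, -72, -69, -66, -63, -60, -57, -54,
       -51, -48, -45, -42, -39, -36, -33, -30, -27, -24, -21, -18, -15,
       -12,  -9,  -6,  -3,   0,   3,   6,   9,  12,  15,  18,  21,  24,
        27,  30,  33,  36,  39,  42,  45,  48,  51,  54,  57,  60]))
```

View pics/w2.png

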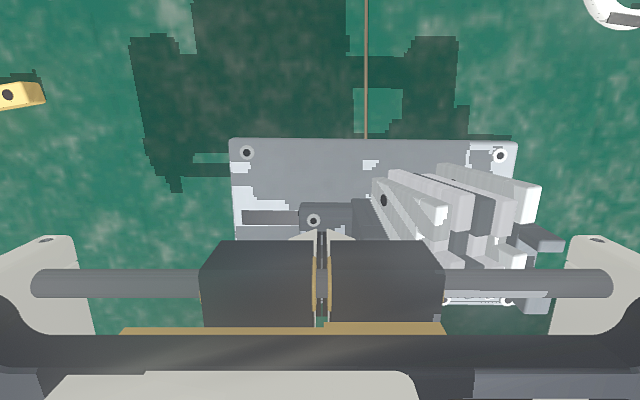

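The fingers already bear on the follower: its foot is at (325,215), and its face has moved from y −53 to about −37. I'll keep pushing gently.

```bash
python3 -m crank '[[[0.0004,0.008,0,0,0,0],[0.0004,0.008,0,0,0,0],[0.0004,0.008,0,0,0,0],[0.0004,0.008,0,0,0,0],[0,0,0,0,0,0]]]'
python3 - <<'E'
from h import *
s=arm.observe();print(nest(s['tool_pos'])*1000);shot('wrist','w3');foll('w3')
E
```

```text
clock: 3.85
tool_pos: [0.5929, 0.0852, 0.0412]
orientation: [-179.9, 0.0, 177.9]
force: [-0.7, -5.2, 3.7]
finger_gap: 0.0002
grip_force: 2.1
[  4.01931351 -51.20161516  41.20830801]
(array([  0,   0,   0,   0,   0,   0,   0,   0,   0,   0,   0,  15,  51,
        34,   0,   0,   0,   0,   5,  21,  23,  19,  12,   0,  21, 256,
       214, 200, 218, 200, 181, 258, 258, 216, 308, 256, 225, 266, 216,
       212, 294, 224, 215, 178,   8,   0,   0,   0,   0,   0]), array([-90, -87, -84, -81, -78, -75, -72, -69, -66, -63, -60, -57, -54,
       -51, -48, -45, -42, -39, -36, -33, -30, -27, -24, -21, -18, -15,
       -12,  -9,  -6,  -3,   0,   3,   6,   9,  12,  15,  18,  21,  24,
        27,  30,  33,  36,  39,  42,  45,  48,  51,  54,  57,  60]))
```

```bash
python3 -m crank '[[[0.0003,0.006,0,0,0,0],[0.0001,0.003,0,0,0,0],[0.0001,0.002,0,0,0,0],[0,0,0,0,0,0],[0,0,0,0,0,0]]]'
python3 - <<'E'
from h import *
s=arm.observe();print(nest(s['tool_pos'])*1000)
E
```

```text
clock: 4.4
tool_pos: [0.5931, 0.0906, 0.0411]
orientation: [-180.0, 0.0, 177.9]
force: [0.8, -4.1, 6.1]
finger_gap: 0.0005
grip_force: 2.7
[  4.00894464 -45.75713767  41.05270022]
```

```bash
python3 -m crank '[[[0.0001,0.002,0,0,0,0],[0.0001,0.002,0,0,0,0],[0,0,0,0,0,0],[0,0,0,0,0,0]]]';python3 -m crank '[[[0.0001,0.002,0,0,0,0],[0,0,0,0,0,0],[0,0,0,0,0,0]]]'
python3 - <<'E'
from h import *
s=arm.observe();print(nest(s['tool_pos'])*1000);shot('wrist','w4',None,1.25);foll('w4')
E
```

```text
clock: 4.8
tool_pos: [0.5932, 0.0922, 0.0411]
orientation: [-179.9, 0.0, 177.9]
force: [-0.7, -5.4, 6.3]
finger_gap: 0.0005
grip_force: 3.1
clock: 5.1
tool_pos: [0.5932, 0.0923, 0.0411]
orientation: [-179.9, 0.0, 177.8]
force: [-0.4, -8.1, 6.0]
finger_gap: 0.0002
grip_force: 3.9
[  3.98334412 -44.08975856  41.09335292]
(array([  0,   0,   0,   0,   0,   0,   0,   0,   0,   0,   0,   0,   0,
         4,  40,  51,   9,   0,   0,   0,   0,  19,  21,  17,  20, 210,
       230, 202, 207, 207, 191, 247, 242, 213, 270, 265, 245, 248, 235,
       219, 285, 224, 220, 175,   5,   0,   0,   0,   0,   0]), array([-90, -87, -84, -81, -78, -75, -72, -69, -66, -63, -60, -57, -54,
       -51, -48, -45, -42, -39, -36, -33, -30, -27, -24, -21, -18, -15,
       -12,  -9,  -6,  -3,   0,   3,   6,   9,  12,  15,  18,  21,  24,
        27,  30,  33,  36,  39,  42,  45,  48,  51,  54,  57,  60]))
```

View pics/w4.png

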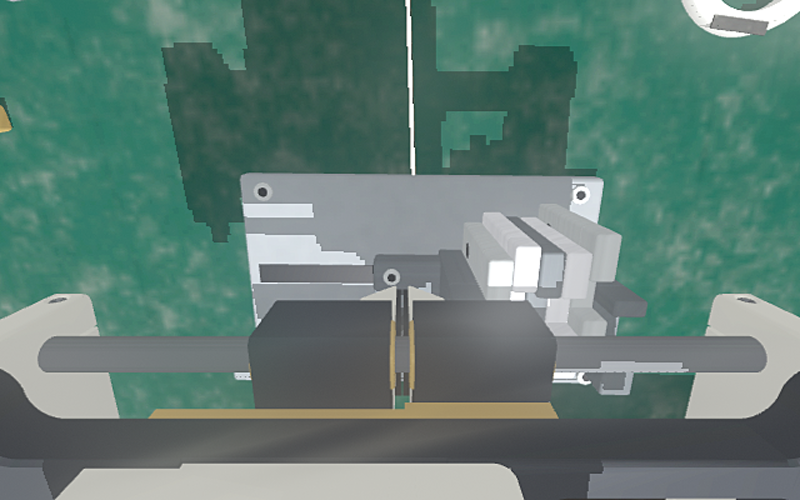

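The plates now stand upright and packed (around (540,260)), still uneven along x. I'll press a little firmer, then go round to the open side.

```bash
python3 -m crank '[[[0.0001,0.003,0,0,0,0],[0.0001,0.002,0,0,0,0],[0,0,0,0,0,0],[0,0,0,0,0,0]]]'; python3 -m crank '[[[-0.001,-0.02,0,0,0,0],[0,0,0.03,0,0,0],[0,0,0.08,0,0,0],[0,0,0.08,0,0,0],[-0.0507,0.0421,0,0,0,0],[-0.0507,0.0421,0,0,0,0],[-0.0507,0.0421,0,0,0,0],[0,0,0,0,0,0],[0,0,-0.075,0,0,0],[0,0,-0.075,0,0,0],[0,0,-0.07,0,0,0],[0,0,0,0,0,0],[0,0,0,0,0,0]]]'
python3 - <<'E'
from h import *
s=arm.observe();print(nest(s['tool_pos'])*1000);shot('wrist','w5',None,1.25);foll('w5')
E
```

```text
clock: 5.55
tool_pos: [0.5932, 0.0923, 0.0411]
orientation: [-179.7, -0.0, 177.7]
force: [-0.2, -12.2, 7.9]
finger_gap: 0.0004
grip_force: 6.1
clock: 6.85
tool_pos: [0.5161, 0.1508, 0.026]
orientation: [180.0, -0.1, 178.0]
force: [0.1, 0.7, 1.2]
finger_gap: 0.0001
grip_force: 0.0
[-75.74956001  10.74335357  26.01543208]
(array([0, 0, 0, 0, 0, 0, 0, 0, 0, 0, 0, 0, 0, 0, 0, 0, 0, 0, 0, 0, 0, 0,
       0, 0, 0, 0, 0, 0, 0, 0, 0, 0, 0, 0, 0, 0, 0, 0, 0, 0, 0, 0, 0, 0,
       0, 0, 0, 0, 0, 0]), array([-90, -87, -84, -81, -78, -75, -72, -69, -66, -63, -60, -57, -54,
       -51, -48, -45, -42, -39, -36, -33, -30, -27, -24, -21, -18, -15,
       -12,  -9,  -6,  -3,   0,   3,   6,   9,  12,  15,  18,  21,  24,
        27,  30,  33,  36,  39,  42,  45,  48,  51,  54,  57,  60]))
```

```bash
python3 -m crank '[[[0,-0.0064,-0.004,0,0,-0.09],[0.02,-0.00095,0,0,0,0],[0.016,-0.0008,0,0,0,0],[0.01,-0.0005,0,0,0,0],[0.01,-0.0005,0,0,0,0],[0.006,-0.0003,0,0,0,0],[0.006,-0.0003,0,0,0,0],[0,0,0,0,0,0]]]'
python3 - <<'E'
from h import *
s=arm.observe();print(nest(s['tool_pos'])*1000)
E
python3 -m crank '[[[0.004,-0.0002,0,0,0,0],[0.004,-0.0002,0,0,0,0],[0,0,0,0,0,0],[0,0,0,0,0,0]]]'
python3 - <<'E'
from h import *
s=arm.observe();print(nest(s['tool_pos'])*1000)
E
```

```text
clock: 7.7
tool_pos: [0.5497, 0.1455, 0.0234]
orientation: [-180.0, -0.1, 177.2]
force: [-3.1, 0.9, 1.6]
finger_gap: 0.0005
grip_force: 1.4
[-41.95291218   6.98452964  23.38558619]
clock: 8.1
tool_pos: [0.554, 0.1453, 0.0234]
orientation: [-180.0, -0.0, 177.2]
force: [-3.1, 0.3, -0.9]
finger_gap: 0.0005
grip_force: 1.3
[-37.65839111   6.99344843  23.42456667]
```

```bash
python3 -m crank '[[[0.004,-0.0002,0,0,0,0],[0.002,-0.0001,0,0,0,0],[0.002,-0.0001,0,0,0,0],[0,0,0,0,0,0],[0,0,0,0,0,0]]]'; python3 -m crank '[[[0.004,-0.0002,0,0,0,0],[0,0,0,0,0,0],[0,0,0,0,0,0]]]'
python3 - <<'E'
from h import *
s=arm.observe();print(nest(s['tool_pos'])*1000)
E
```

```text
clock: 8.6
tool_pos: [0.555, 0.1452, 0.0234]
orientation: [-179.9, -0.3, 177.3]
force: [-10.6, 0.8, 5.7]
finger_gap: 0.0005
grip_force: 5.6
clock: 8.9
tool_pos: [0.5548, 0.1451, 0.0233]
orientation: [-179.9, -0.6, 177.3]
force: [-17.0, -0.4, 12.5]
finger_gap: 0.0005
grip_force: 8.5
[-36.83294069   6.90400116  23.34220768]
```

```bash
python3 -m crank '[[[0.003,-0.0002,0,0,0,0],[0,0,0,0,0,0],[0,0,0,0,0,0]]]';python3 -m crank '[[[-0.03,0.0015,0,0,0,0],[-0.04,0.002,0,0,0,0],[0,0,0.092,0,0,0],[0,0,0.092,0,0,-0.9],[0,0,0.092,0,0,-0.9],[0,0,0.092,0,0,-0.9],[0,0,0.092,0,0,-0.9],[0,0,0.092,0,0,-0.9],[-0.0038,-0.082,0,0,0,-0.8],[-0.0038,-0.082,0,0,0,-0.8],[-0.0038,-0.082,0,0,0,-0.8],[-0.0038,-0.082,0,0,0,-0.8],[-0.0038,-0.082,0,0,0,-0.8],[-0.0038,-0.082,0,0,0,-0.8],[-0.0038,-0.082,0,0,0,-0.72],[0,0,0,0,0,0],[0,0,0,0,0,0]]]' 0.5
python3 - <<'E'
from h import *
s=arm.observe();print(s['tool_pos'])
shot('wrist','w6',None,1.25);foll('w6')
E
```

```text
clock: 9.2
tool_pos: [0.5547, 0.1452, 0.0233]
orientation: [-179.9, -0.7, 177.3]
force: [-21.1, 0.4, 16.9]
finger_gap: 0.0001
grip_force: 10.6
clock: 10.9
tool_pos: [0.5141, -0.142, 0.3005]
orientation: [179.9, 0.1, 96.9]
force: [-0.1, -0.3, 0.6]
finger_gap: 0.0457
grip_force: 0.0
[ 0.51414396 -0.14200281  0.30045392]
(array([0, 0, 0, 0, 0, 0, 0, 0, 0, 0, 0, 0, 0, 0, 0, 0, 0, 0, 0, 0, 0, 0,
       0, 0, 0, 0, 0, 0, 0, 0, 0, 0, 0, 0, 0, 0, 0, 0, 0, 0, 0, 0, 0, 0,
       0, 0, 0, 0, 0, 0]), array([-90, -87, -84, -81, -78, -75, -72, -69, -66, -63, -60, -57, -54,
       -51, -48, -45, -42, -39, -36, -33, -30, -27, -24, -21, -18, -15,
       -12,  -9,  -6,  -3,   0,   3,   6,   9,  12,  15,  18,  21,  24,
        27,  30,  33,  36,  39,  42,  45,  48,  51,  54,  57,  60]))
```

View pics/w6.png

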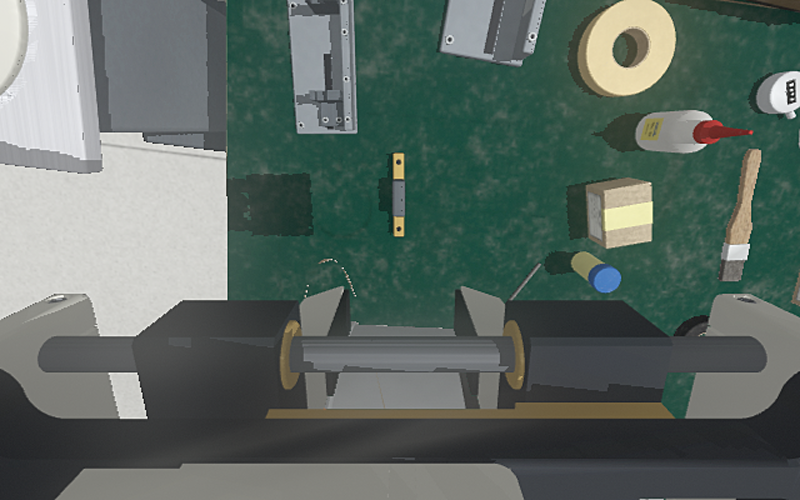

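The key is upright in the image at (398,195), aligned with the gripper. Two brass ends are visible at rows 155–180 and 212–235. The nest is mostly out of frame at the top.

Run:
```python
from h import *
p=np.load('pics/w6.npz')['p'].astype(int);C=cloud('w6')
m=((p[...,0]-p[...,2])>60)[115:195,300:340].astype(np.uint8)
n,l,st,ce=cv2.connectedComponentsWithStats(m);i=np.argsort(-st[1:,4])[:2]+1;print(st[i])
A,B=[w('w6',*(ce[k]+[300,115]),0.016) for k in i];print(A,B,(A+B)/2,np.degrees(np.arctan2(-(A-B)[0],(A-B)[1])))
v,u=np.nonzero((l==i[0])|(l==i[1]))
R=np.array([w('w6',a+300,b+115,0.016) for a,b in zip(u,v)]);print('key',rect(R))
G=C[115:195,305:330].reshape(-1,3);G=G[G[:,2]>0.034];print('grip',rect(G),np.percentile(G[:,2],[10,50,90]),len(G))
print(arm.observe()['tool_pos'])
```

```text
[[ 15   7   8  21 151]
 [ 15  58   8  16 110]]
[ 0.5076378  -0.10620671  0.016     ] [ 0.51571434 -0.17449026  0.016     ] [ 0.51167607 -0.14034849  0.016     ] 6.745569448160984
key (array([ 0.51143832, -0.13879951]), (10.199517250061035, 93.78535461425781), 6.924520969390869)
grip (array([ 0.5092435 , -0.11261317]), (13.474569320678711, 90.47630310058594), 6.58434534072876) [0.0350063  0.03612652 0.03732488] 286
[ 0.51435224 -0.14043891  0.30033591]
```

```bash
python3 -m crank '[[[-0.001,0.0006,-0.09,0,0,0],[-0.001,0.0006,-0.09,0,0,0],[-0.001,0.0006,-0.09,0,0,0],[-0.001,0.0006,-0.09,0,0,0],[-0.001,0.0006,-0.09,0,0,0],[-0.0006,0.001,-0.07,0,0,0],[0,0,-0.03,0,0,0],[0,0,-0.014,0,0,0],[0,0,0,0,0,0],[0,0,0,0,0,0]]]' 0.5
python3 -m crank '[[[0,0,0,0,0,0],[0,0,0,0,0,0],[0,0,0,0,0,0],[0,0,0,0,0,0],[0,0,0,0,0,0]]]' 0 30
```

```text
clock: 11.95
tool_pos: [0.5124, -0.1386, 0.0193]
orientation: [179.8, 0.0, 97.1]
force: [-0.5, -0.5, -0.2]
finger_gap: 0.0459
grip_force: 0.0
clock: 12.45
tool_pos: [0.5109, -0.1384, 0.018]
orientation: [180.0, 0.0, 97.1]
force: [-0.9, 0.1, 3.0]
finger_gap: 0.0135
grip_force: 30.0
```

```bash
python3 -m crank '[[[0,0,0.02,0,0,0],[0,0,0.05,0,0,0],[0,0,0.09,0,0,0],[0,0,0.09,0,0,0],[0,0,0.09,0,0,0],[0,0,0.09,0,0,0],[0,0,0.09,0,0,0],[0.037,0.084,0,0,0,-0.31],[0.037,0.084,0,0,0,-0.31],[0.037,0.084,0,0,0,-0.31],[0.037,0.084,0,0,0,-0.3],[0,0,0,0,0,0],[0,0,0,0,0,0],[0,0,0,0,0,0]]]'
python3 - <<'E'
from h import *
shot('wrist','w7',None,1.25);foll('w7')
print(arm.observe()['tool_pos'])
p=np.load('pics/w7.npz');N=nest(cloud('w7')).reshape(-1,3)*1000
for n,lo,hi,y0,y1 in [('pl',60,76,-14,29),('back',68,76,31,44),('fol',60,76,-28,-16)]:
    U=N[(N[:,2]>lo)&(N[:,2]<hi)&(N[:,1]>y0)&(N[:,1]<y1)&(abs(N[:,0])<45)]
    print(n,len(U),np.histogram(U[:,0],np.arange(-42,43,3)))
F=N[(N[:,2]>8)&(N[:,2]<15)&(abs(N[:,1])<140)&(abs(N[:,0])<70)];print(F.min(0),F.max(0))
E
```

```text
clock: 13.85
tool_pos: [0.5841, 0.0281, 0.2778]
orientation: [-180.0, 0.1, 87.1]
force: [0.6, -0.1, -0.5]
finger_gap: 0.0136
grip_force: 30.0
(array([  0,   0,   0,   0,   0,   0,   0,   0,   0,   0,   0,   0,   0,
         0,   0,   0,   0,   0,   0,   0,   0,  61,  63,  65,  65,  88,
        76,  79,  81,  91,  88,  86,  91,  93,  86,  88,  89,  92, 106,
        89,  77,  69,  76,  68,   8,   0,   0,   0,   0,   0]), array([-90, -87, -84, -81, -78, -75, -72, -69, -66, -63, -60, -57, -54,
       -51, -48, -45, -42, -39, -36, -33, -30, -27, -24, -21, -18, -15,
       -12,  -9,  -6,  -3,   0,   3,   6,   9,  12,  15,  18,  21,  24,
        27,  30,  33,  36,  39,  42,  45,  48,  51,  54,  57,  60]))
[0.58419366 0.02763529 0.27790644]
pl 1384 (array([  0,   0,   0,   0,   0,  10, 116, 124, 117, 110, 120,  87,   3,
         3,   0,   3,  44, 120, 103, 119, 128, 119,  58,   0,   0,   0,
         0,   0]), array([-42, -39, -36, -33, -30, -27, -24, -21, -18, -15, -12,  -9,  -6,
        -3,   0,   3,   6,   9,  12,  15,  18,  21,  24,  27,  30,  33,
        36,  39,  42]))
back 266 (array([ 0,  0,  0,  0,  0,  0,  0,  0,  0, 11, 33, 22,  0,  0,  0,  0, 11,
       35, 36, 35, 27, 34, 22,  0,  0,  0,  0,  0]), array([-42, -39, -36, -33, -30, -27, -24, -21, -18, -15, -12,  -9,  -6,
        -3,   0,   3,   6,   9,  12,  15,  18,  21,  24,  27,  30,  33,
        36,  39,  42]))
fol 239 (array([ 0,  0,  0,  0,  0,  0,  0,  0,  0, 15, 22, 26,  0,  1,  0,  0, 11,
       22, 33, 33, 33, 22, 21,  0,  0,  0,  0,  0]), array([-42, -39, -36, -33, -30, -27, -24, -21, -18, -15, -12,  -9,  -6,
        -3,   0,   3,   6,   9,  12,  15,  18,  21,  24,  27,  30,  33,
        36,  39,  42]))
[ -49.16937667 -123.45791674    8.0220843 ] [26.23583514 51.95648094 14.60944767]
```

View pics/w7.png

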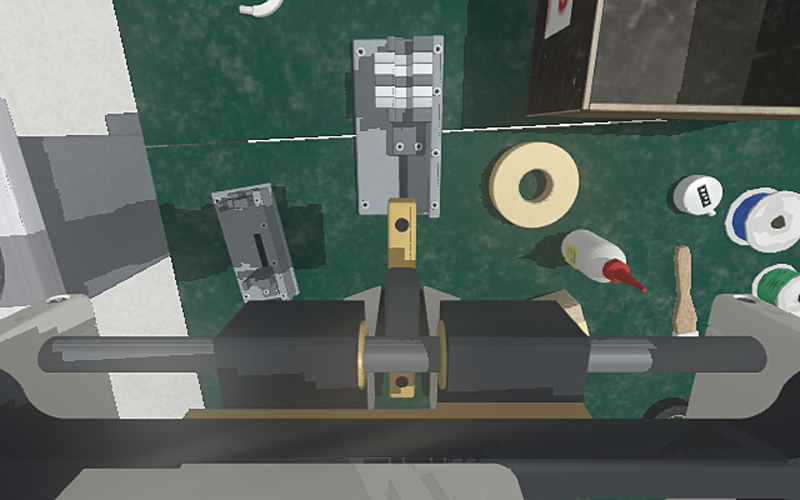

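Run:
```python
from h import *
a=np.load('pics/w7.npz');p=a['p'].astype(int);C=cloud('w7');N=nest(C)*1000
print(arm.observe()['tool_pos'],arm.observe()['orientation'])
# key brass top
for nm,(r0,r1,c0,c1) in {'front':(160,214,300,345),'rear':(299,318,305,340)}.items():
    m=(p[r0:r1,c0:c1,0]-p[r0:r1,c0:c1,2]>60)
    P=C[r0:r1,c0:c1][m];z=np.median(P[:,2]);P=P[abs(P[:,2]-z)<.004]
    # mid line per image row
    out=[]
    for r in range(r0,r1):
        q=C[r,c0:c1][p[r,c0:c1,0]-p[r,c0:c1,2]>60]; q=q[abs(q[:,2]-z)<.003]
        if len(q)>8: out.append([(q[:,0].min()+q[:,0].max())/2,np.median(q[:,1]),np.ptp(q[:,0])])
    out=np.array(out);print(nm,z,P[:,1].min(),P[:,1].max(),np.median(out[:,2]),np.median(out[:,0]),np.median(out[:,1]), np.polyfit(out[:,1],out[:,0],1)[0]*57.3)
# notch centre per y band
M=N.reshape(-1,3)
M=M[(M[:,2]>66)&(M[:,2]<76)&(abs(M[:,0])<40)]
for y in range(-25,42,6):
    q=M[abs(M[:,1]-y)<3];l=q[q[:,0]<0][:,0];r=q[q[:,0]>0][:,0]
    if len(l)>4 and len(r)>4: print(y,len(q),l.min().round(1),l.max().round(1),r.min().round(1),r.max().round(1),'z',np.median(q[:,2]).round(1))
```

```text
[0.58419366 0.02763529 0.27790644] [-1.79981086e+02  4.91760823e-02  8.70904827e+01]
front 0.27598718082613866 0.046067152949780685 0.07449834774633553 0.010995108778026563 0.5870697616065028 0.0608711821169199 3.1926855984370355
rear 0.27615058748085564 -0.02027010008980719 -0.013291565211044474 0.005636089377726139 0.5855277471096887 -0.016949803860644368 39.24811746114332
-25 104 -12.2 -7.7 8.8 25.4 z 72.3
-19 130 -13.2 -7.7 8.7 25.3 z 72.4
-13 169 -24.2 -7.7 8.8 25.4 z 70.5
-7 172 -24.1 -7.6 8.7 25.2 z 70.0
-1 192 -24.1 -7.6 8.7 25.1 z 70.2
5 191 -23.9 -7.5 8.7 25.1 z 70.1
11 194 -23.8 -7.5 8.6 24.9 z 70.3
17 189 -23.6 -7.5 8.6 24.7 z 70.4
23 211 -23.5 -7.4 8.5 25.7 z 70.2
29 188 -23.4 -7.3 8.5 25.6 z 70.5
35 142 -12.6 -7.3 8.4 25.4 z 72.2
41 101 -12.5 -7.2 8.4 25.3 z 72.0
```

```bash
python3 -m crank '[[[0.0045,0.0773,0,0,0,0.01],[0.0045,0.0773,0,0,0,0.01],[0.0045,0.0773,0,0,0,0.01],[0,0,0,0,0,0],[0,0,-0.0865,0,0,0],[0,0,-0.0865,0,0,0],[0,0,-0.0865,0,0,0],[0,0,-0.0865,0,0,0],[0,0,0,0,0,0],[0,0,0,0,0,0],[0,0,0,0,0,0]]]'
python3 - <<'E'
from h import *
s=arm.observe();print(nest(s['tool_pos'])*1000,s['orientation'])
shot('wrist','w8',(200,150,440,330),3.3)
E
```

```text
clock: 15.0
tool_pos: [0.5938, 0.1452, 0.1078]
orientation: [179.7, -0.1, 87.4]
force: [1.0, -0.1, -1.5]
finger_gap: 0.0138
grip_force: 30.0
[  2.11096325   8.82338156 107.76005469] [ 1.79743777e+02 -7.48034079e-02  8.73961922e+01]
```

View pics/w8.png

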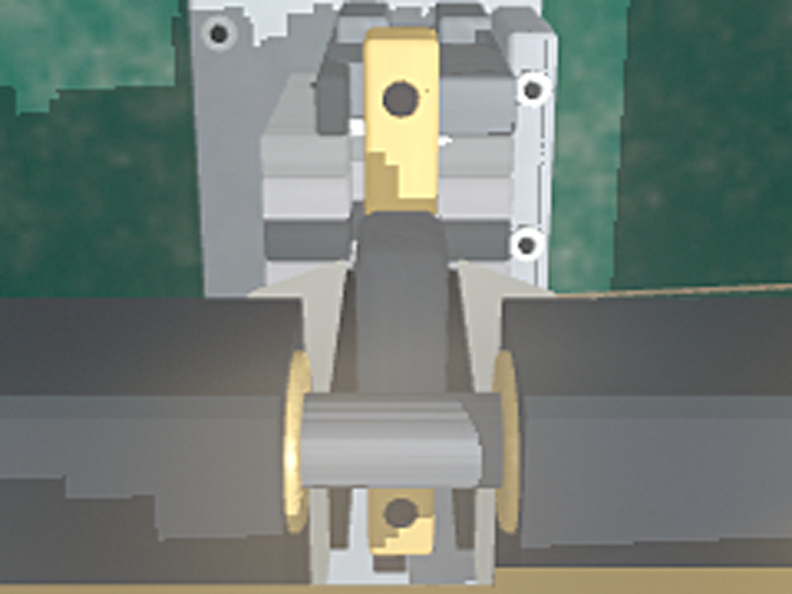

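The key sits over the notch line, with a notch edge gap visible at (357,150) on the left and (441,140) on the right. I'll check the offset numerically.

Run:
```python
from h import *
s=arm.observe();print(nest(s['tool_pos'])*1000,s['tool_pos'])
p=np.load('pics/w8.npz')['p'].astype(int);C=cloud('w8');N=nest(C)*1000
r0,r1,c0,c1=155,212,295,345
o=[]
for r in range(r0,r1):
    q=N[r,c0:c1][p[r,c0:c1,0]-p[r,c0:c1,2]>50]; q=q[(q[:,2]>90)]
    if len(q)>8: o.append([(q[:,0].min()+q[:,0].max())/2,np.median(q[:,1]),np.ptp(q[:,0]),np.median(q[:,2])])
o=np.array(o);print('key',np.median(o,0),np.polyfit(o[:,1],o[:,0],1)[0]*57.3,'end y',o[:,1].max())
M=N[140:240].reshape(-1,3);M=M[(M[:,2]>66)&(M[:,2]<76)&(abs(M[:,0])<40)]
for y in (11,17,23,29,35,41):
    q=M[abs(M[:,1]-y)<3];l=q[q[:,0]<0][:,0];r=q[q[:,0]>0][:,0]
    if len(l)>4 and len(r)>4: print(y,l.min().round(1),l.max().round(1),r.min().round(1),r.max().round(1))
```

```text
[  2.24914117   9.16345886 108.00866777] [0.59398146 0.1455464  0.10800867]
key [  3.06520335  43.11736598  11.33006744 106.01280205] -0.8122732071300898 end y 55.40074220076271
11 -24.0 -6.8 11.2 25.5
17 -24.5 -6.8 11.1 25.7
23 -24.3 -7.2 11.0 25.6
29 -24.1 -7.0 10.9 25.7
35 -12.8 -6.9 10.8 25.8
41 -13.3 -6.9 10.7 25.5
```

```bash
cat > m.py <<'E'
from h import *
import sys
f=sys.argv[1];shot('wrist',f);s=arm.observe();print(nest(s['tool_pos'])*1000,s['orientation'])
p=np.load(f'pics/{f}.npz')['p'].astype(int);N=nest(cloud(f))*1000
o=[]
for r in range(150,212):
    q=N[r,295:345][p[r,295:345,0]-p[r,295:345,2]>50]; q=q[q[:,2]>60]
    if len(q)>8: o.append([(q[:,0].min()+q[:,0].max())/2,np.median(q[:,1]),np.ptp(q[:,0]),np.median(q[:,2])])
o=np.array(o);print('key',np.median(o,0),np.polyfit(o[:,1],o[:,0],1)[0]*57.3,'end y',o[:,1].max())
M=N[140:240].reshape(-1,3);M=M[(M[:,2]>66)&(M[:,2]<76)&(abs(M[:,0])<40)]
for y in (17,23,29,35,41):
    q=M[abs(M[:,1]-y)<3];l=q[q[:,0]<0][:,0];r=q[q[:,0]>0][:,0]
    if len(l)>4 and len(r)>4: print(y,l.min().round(1),l.max().round(1),r.min().round(1),r.max().round(1))
E
python3 -m crank '[[[-0.005,-0.0034,0,0,0,0],[0,0,-0.016,0,0,0],[0,0,0,0,0,0],[0,0,0,0,0,0],[0,0,0,0,0,0],[0,0,0,0,0,0]]]'; python3 m.py w9
```

```text
clock: 15.65
tool_pos: [0.5891, 0.1439, 0.0968]
orientation: [180.0, -0.0, 87.5]
force: [0.7, -0.5, -1.6]
finger_gap: 0.0139
grip_force: 30.0
[-2.58660798  7.27103269 96.79291803] [ 1.79996546e+02 -4.67395734e-04  8.74691412e+01]
key [-1.66130723 41.29982701 11.42633842 95.03424593] -0.835127716537389 end y 53.797737516353465
17 -24.1 -8.4 8.3 25.4
23 -24.1 -8.4 8.2 25.8
29 -24.6 -8.9 8.1 25.9
35 -13.1 -8.8 8.1 25.6
41 -13.1 -8.8 8.1 25.3
```

```bash
for i in 1 2 3; do python3 -m crank '[[[0,0,0,0,0,0],[0,0,0,0,0,0]]]' | grep tool_pos; done; python3 m.py w10
```

```text
tool_pos: [0.589, 0.1439, 0.0968]
tool_pos: [0.589, 0.1438, 0.0968]
tool_pos: [0.589, 0.1438, 0.0968]
[-2.68059112  7.21931257 96.77529205] [-1.79997988e+02 -1.77847728e-03  8.74642988e+01]
key [-1.73085892 41.30489964 11.44588746 95.02426958] -0.7499518815805117 end y 53.721006117269134
17 -24.3 -8.5 8.2 25.4
23 -24.2 -8.5 8.1 25.7
29 -24.1 -9.0 8.1 25.8
35 -13.3 -8.9 8.1 25.6
41 -13.2 -8.9 8.0 25.2
```

```bash
python3 -m crank '[[[0.0038,-0.0002,0,0,0,-0.025],[0,0,0,0,0,0],[0,0,0,0,0,0],[0,0,0,0,0,0],[0,0,0,0,0,0]]]'; python3 m.py w11
```

```text
clock: 16.85
tool_pos: [0.5908, 0.1437, 0.0967]
orientation: [-180.0, -0.0, 87.3]
force: [-0.8, -0.2, -1.5]
finger_gap: 0.0137
grip_force: 30.0
[-0.78093427  7.23035458 96.7834542 ] [ 1.79999003e+02 -2.91514156e-03  8.72666281e+01]
key [ 0.25818036 41.1614447  11.43682569 94.96651242] -0.4619489937652844 end y 53.70182727092629
17 -24.3 -7.2 8.3 25.3
23 -24.0 -7.2 8.2 25.6
29 -24.4 -7.0 8.1 25.5
35 -13.0 -6.9 8.1 25.8
41 -13.0 -6.9 8.1 25.5
```

```bash
python3 -m crank '[[[0.0004,0,-0.01,0,0,0],[0,0,-0.01,0,0,0],[0,0,-0.006,0,0,0],[0,0,0,0,0,0],[0,0,0,0,0,0]]]'; python3 m.py w12
```

```text
clock: 17.4
tool_pos: [0.5909, 0.1437, 0.0835]
orientation: [-180.0, 0.0, 87.3]
force: [-0.4, 1.0, -0.8]
finger_gap: 0.0137
grip_force: 30.0
[-0.49579102  7.22442018 83.76419208] [ 1.79997971e+02 -3.15531350e-03  8.72617564e+01]
key [ 0.37154896 41.52787462 11.39724081 81.7498082 ] -0.7339177537298518 end y 53.68923822172733
17 -24.3 -7.2 8.0 25.7
23 -24.2 -7.1 8.4 25.4
29 -24.5 -7.0 8.3 25.3
35 -13.2 -6.9 8.2 25.7
41 -13.0 -6.9 8.2 25.5
```

Key underside is at about 66 mm, inside the notches with no side force. I'll lower the last 8 mm.

```bash
python3 -m crank '[[[0,0,-0.006,0,0,0],[0,0,-0.005,0,0,0],[0,0,-0.003,0,0,0],[0,0,0,0,0,0],[0,0,0,0,0,0]]]'; python3 m.py w13
```

```text
clock: 17.95
tool_pos: [0.5911, 0.1437, 0.0767]
orientation: [-180.0, -0.0, 87.3]
force: [0.0, 0.3, -1.8]
finger_gap: 0.0142
grip_force: 30.0
[-0.52135393  7.22469379 76.81310879] [ 1.79996093e+02 -3.34540973e-03  8.72630162e+01]
key [ 0.47240081 41.49193302 11.42315447 74.93798903] -0.5397824341117216 end y 53.74193398708087
17 -24.5 -6.9 8.3 25.4
23 -24.2 -0.1 0.5 25.8
29 -23.9 -0.1 0.5 25.6
35 -13.1 -0.1 0.5 25.5
41 -13.0 -0.1 0.5 25.2
```

```bash
python3 -m crank '[[[0,0,-0.002,0,0,0],[0,0,-0.001,0,0,0],[0,0,0,0,0,0],[0,0,0,0,0,0]]]';python3 -m crank '[[[0,0,-0.001,0,0,0],[0,0,0,0,0,0],[0,0,0,0,0,0]]]'; python3 m.py w14|sed -n 2p
```

```text
clock: 18.4
tool_pos: [0.5914, 0.1438, 0.0761]
orientation: [180.0, -0.0, 87.3]
force: [-2.7, -1.5, 4.6]
finger_gap: 0.0137
grip_force: 30.0
clock: 18.7
tool_pos: [0.5914, 0.1438, 0.076]
orientation: [180.0, -0.0, 87.3]
force: [-4.0, -0.9, 8.9]
finger_gap: 0.0138
grip_force: 30.0
key [ 0.80563239 41.57974902 11.43582086 74.33080295] -0.5655465492779864 end y 53.82389275092555
```

Contact at underside ≈58 mm, so it's seated. I'll release, lift and check.

```bash
python3 -m crank '[[[0,0,0.002,0,0,0],[0,0,0,0,0,0],[0,0,0,0,0,0],[0,0,0,0,0,0],[0,0,0,0,0,0]]]' 0.35 | grep -E 'force|gap'; python3 -m crank '[[[0,0,0.03,0,0,0],[0,0,0.06,0,0,0],[0,0,0.09,0,0,0],[0,0,0.09,0,0,0],[0,-0.08,0.04,0,0,0],[0,-0.09,0,0,0,0],[0,0,0,0,0,0],[0,0,0,0,0,0]]]'
python3 - <<'E'
from h import *
shot('wrist','w15',(230,0,430,150),4)
p=np.load('pics/w15.npz')['p'].astype(int);N=nest(cloud('w15'))*1000
q=N[(p[...,0]-p[...,2]>50)&(abs(N[...,0])<20)&(N[...,1]>-60)&(N[...,1]<70)&(N[...,2]>50)]
print(q.min(0),q.max(0),np.median(q,0))
M=N.reshape(-1,3);M=M[(M[:,2]>66)&(M[:,2]<73)&(abs(M[:,0])<40)]
for y in range(-25,42,6):
    q=M[abs(M[:,1]-y)<3]
    if len(q): print(y,q[:,0].min().round(1),q[:,0].max().round(1))
E
```

```text
force: [-0.9, 0.0, -1.1]
finger_gap: 0.0322
grip_force: 0.0
clock: 20.05
tool_pos: [0.5913, 0.0569, 0.2321]
orientation: [179.9, -0.0, 87.0]
force: [-0.2, 0.8, -0.2]
finger_gap: 0.0322
grip_force: 0.0
[-13.60867317 -58.08411046  71.77259488] [  6.33293798  53.42795596 390.5565245 ] [ -2.67810511 -24.56325476  74.84812597]
-25 -12.7 25.0
-19 -12.7 24.9
-13 -23.5 25.0
-7 -24.4 25.0
-1 -24.1 25.8
5 -23.9 25.7
11 -23.7 25.6
17 -23.6 25.5
23 -24.4 25.5
29 -24.2 25.3
35 -12.6 25.1
41 -12.5 25.1
```

View pics/w15.png

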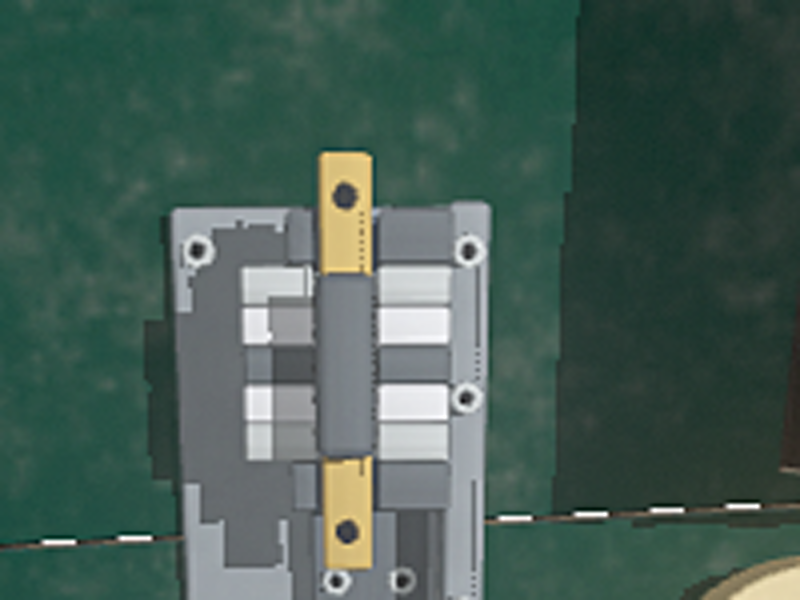

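The key lies seated from the backstop (345,195) to the follower (347,530). The plates are packed and flush to the rail at column ~450, so I'm handing in.

```bash
python3 -c "from cell import job; print(job.sign_off())"
```

```text
the job is handed in; nothing more can be done
None
```

Handed in at about 20 s of the 72 s allowed: the plates stand upright, packed and flush to the rail, the key is fully seated through the backstop and follower notches (underside at about 58 mm), and I touched nothing else on the bench.

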